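# Turn the photo turntable to bring the sherd to the arrow

### The arm

A 6-joint arm with a two-finger parallel gripper is mounted at the origin on a cart in front of the work surface, level with it; the furniture and walls round the work are solid. World frame = base frame: x ahead of the robot, y to its left, z up, the work surface at z = 0. Lengths are in mm, angles in rad, forces in N, time in s.
With the tool pointing down it reaches from about 400 to 925 mm from the base axis. Payload 12.5 kg.
Tool frame: the origin (TCP) lies on the front face of the gripper's body, between the roots of the fingers; the fingertips stand 78 mm ahead of it and the grasp point (between the pads) lies 59 mm ahead of it (env.nose_length is the distance from the TCP to the fingertips, in mm); z points along the fingers, y is the line along which they close (so a half turn about z gives the same grasp; the last joint's range is limited). The gripper opens to 95 mm and grips with 3 to 60 N. Pads are 20 mm wide; open, the fingers measure 119 mm over their backs; the gripper's body (75 mm by 180 mm) begins 59 mm behind the grasp point.
Start: joints at [1.076, 0.491, 1.559, -0, 1.092, -0.106], TCP at [236.906, 578.371, 292.261] pointing down, gripper open.
Joint ranges: [-3.1, 3.1], [-0.84, 2.19], [0.05, 2.79], [-1.13, 4.28], [0.06, 2.93], [-2.69, 2.69]. Speed limits (rad/s): [2.22, 2.22, 2.79, 3.14, 3.14, 3.14].

### API

Orientations are given as [roll, pitch, yaw] about the fixed x, y, z axes, in that order (R = Rz(yaw) Ry(pitch) Rx(roll)).
In Python, from cell import env gives the robot as it stands.
- The arm moves only by the tool jog_arm, never from a script. Its argument "motion" is a list of rows, each a list of 7 numbers: the turn, a rotation vector about the tool's x, y, z in degrees, then the shift along the tool's x, y, z in mm, then the finger opening in mm, from 0 to 95.1. In form: [[wx, wy, wz, x, y, z, hand], ...]. A call has 1 to 10 rows; each row shifts and turns the commanded pose from where the row before left it, along the tool's axes as they then stand; what a row does not reach is not made up. A row lasts 1/8 s, in which the tool goes at most 62.5 mm and 10.7 degrees, less where a joint would pass 70% of its speed; a pose out of reach is approached as far as the arm can. A call is refused whole if a number of a shift passes 62.5 or a number of a turn 10.7, either way. A call with a gripper value outside its range is refused whole. The fingers move at their own pace and stop on an object; the grip force is fixed at half the most. Time passes only in rows, so rows that do not move let the fingers close. It gives the time, the measured TCP pose, the force, the opening and the grip force at its end, in the units of the state.
- env.state(): the state, without advancing time (a new reading comes with each control period).
- env.read_camera(name): name is "scene" or "top"; returns a dict with "color" (400x640x3 uint8, red, green, blue), "z_map" (400x640 float32, mm along the optical axis (not along the pixel's ray), 0 where there is no reading), "camera_matrix" (3x3 intrinsics, pixels), "world_to_cam" (4x4, takes a point from world to camera coordinates). Camera axes: x right, y up, looking along -z (the intrinsics and any distortion apply to the point x, -y, -z); pixel columns grow to the right and rows downward; lengths in mm; the calibration is good to about 2 mm. A picture is of the moment at which its call begins.
- env.job_done(): hands the job in; it is judged then, once.
Trained networks look in the newest picture that a camera, given by its name, has taken for a name from the list of things; names that differ only in an ending like _2 or _b are one class to them, and where a whole thing is asked for, a point or a joint stands for the part that bears it (a point fixed in the world has none). Each returns a list of dicts, best first, with "score" (0 to 1); they miss things now and then, are a little off and sometimes report something else, mostly with a low value. They report only what shows in the picture. A call takes as long as a camera call. They do not tell look-alikes from the thing itself.
- env.recognise(camera, thing): "location" ([column, row] in pixels, amid what is visible of it).
The state is a dict: "t": time; "joints": joint angles; "qvel": joint speeds; "tau": joint torques, N m; "eef_pos": TCP position; "tcp_rot": TCP orientation; "ft_force": force on the tool from outside, world axes, zero at the start; "moment": the same for the moment, N m; "opening": opening from 0.0 (shut) to 1.0 (fully open); "grip_force": force on a finger pad.
Only numpy, scipy, OpenCV 4.12 (cv2) and the standard library are available. Lean on these libraries where they do the work, as an engineer would, in place of code of your own. Each camera call takes 0.05 s, during which the arm holds its last target. There are 200 camera calls.

### The job

Bring the brown pottery sherd round to the brass arrow for its photograph: push the spokes of the turntable gently round with a fingertip until the sherd lies centred over the line of the arrow, on the arrow's side of the platter. Touch only the spokes: not the platter or the things lying on it, which must ride along and stay on it, and leave the phone and the bottle where they stand.

Things in the scene. Friction and masses are not known exactly. Their poses are not given: they have to be found in the camera images.
- stand: Fixed foot of the turntable, a dark steel disc 140 mm across. Origin on the turning axis, at desk height; z up. A flat brass arrow (5 mm thick, shaft 22 mm and head 52 mm wide) lies on the desk along the stand's own -x axis, from the foot out to 185 mm from the axis, under the sweep of the spokes. The arrow's line is the stand's -x axis (y = 0).
- wheel (a joint): Angle of the turning part (platter and spokes together) on the stand, rad, growing counter-clockwise seen from above. Turns freely both ways, no stop within a full turn either way; light friction of 0.10 N m (about 1 N at a spoke) stops it at once where it is left.
- spokes: Four level steel spokes, round bars 10 mm thick with axes 39 mm above the desk, at 90 degrees along the body's own +x, +y, -x and -y; bare from 91 mm to 150 mm from the turning axis, each with a black rubber ball 20 mm across centred 160 mm out. Origin on the turning axis at desk height. Turns with the wheel; push a bar from its side about 120 mm out, closed fingertips about 15 mm above the desk.
- platter: Round platter, 170 mm across, grey edge with a white top, underside 31 mm and top 48 mm above the desk; turns with the spokes. Origin on the turning axis at desk height.
- sherd: Brown pottery sherd, 36x42x8 mm, lying loose on the platter about 55 mm from the axis. Origin at the centre of its underside.
- eraser: White eraser in a blue sleeve, 21x44x11 mm, lying loose on the platter. Origin at the centre of its underside. Bystander.
- loupe: Folded grey and black loupe, 26x42x15 mm, lying loose on the platter. Origin at the centre of its underside. Bystander.
- mobile: Black mobile phone lying flat on the desk right of the turntable, 75x156 mm, 8 mm thick, origin at the centre of its underside. Bystander.
- pill_bottle: White bottle with a blue cap, 38 mm across, 71 mm high, standing on the desk left of the turntable, origin at the centre of its underside. Bystander.
Things that resemble listed ones, but are neither listed nor needed, are in the scene too. Of the things that look like the sherd, the smallest one is meant.

How it is judged:
By the outcome, as a careful person would: the job done as asked, in the order asked, and still so for the second after the job is handed in, with the robot touching nothing.
It also fails if it takes over 58 s, if anything falls off the work surface, if the arm or the gripper's body presses on something with over 40 N, if the wrist force passes 120 N, or if a joint passes its speed limit or range.

## Working session

There is one attempt and no reset: what is moved stays moved. The work goes in short steps, Python scripts to look and compute and a tool call to move; the robot and the scene stay as the last step left them, time stands still between calls to the robot, and variables do not carry over. Pictures are saved under pics/ and viewed, at most 10 in all, crops included, and the job is handed in when it is done.

Besides the shell and the picture viewer there is one more tool, called as name(argument=value, ...), one argument or row to a line, values as JSON. jog_arm: Moves the arm, as the interface text tells. Its arguments: {"type":"object","properties":{"motion":{"type":"array"}},"required":["motion"]}

```bash
mkdir -p pics; cat > h.py <<'E'
import numpy as np, cv2
from cell import env
def world(c,u,v,z=None):
    """pixel -> world; by depth map, or on plane z"""
    K=c["camera_matrix"]; T=np.linalg.inv(c["world_to_cam"])
    d=np.array([(u-K[0,2])/K[0,0],-(v-K[1,2])/K[1,1],-1.])
    if z is None: return T[:3,:3]@(d*c["z_map"][int(round(v)),int(round(u))])+T[:3,3]
    r=T[:3,:3]@d; return T[:3,3]+r*(z-T[2,3])/r[2]
def save(c,n): cv2.imwrite("pics/"+n,c["color"][:,:,::-1])
E
python3 - <<'E'
from h import *
for n in("top","scene"):
    c=env.read_camera(n); save(c,n+"0.png")
    np.savez(n+"0.npz",**c)
    for t in("stand","spokes","platter","sherd","eraser","loupe","mobile","pill_bottle"):
        for r in env.recognise(n,t)[:4]:
            u,v=r["location"]; print(n,t,round(r["score"],2),np.round([u,v]),np.round(world(c,u,v)))
print(env.state())
E
```

```text
top stand 0.94 [309. 225.] [534.  97.  45.]
top spokes 0.83 [348. 203.] [584.   5.  46.]
top platter 0.89 [313. 216.] [555.  88.  48.]
top sherd 0.68 [401. 264.] [ 434. -123.    9.]
top sherd 0.66 [369. 141.] [738. -52.  12.]
top eraser 0.49 [298. 202.] [589. 122.  57.]
top loupe 0.55 [342. 214.] [559.  21.  60.]
top loupe 0.22 [322. 195.] [606.  65.  54.]
top mobile 0.75 [451. 264.] [ 433. -245.    6.]
top pill_bottle 0.65 [192. 173.] [661. 366.  71.]
scene stand 0.91 [294. 228.] [513.  50.  51.]
scene spokes 0.41 [272. 150.] [650. 369.  54.]
scene platter 0.84 [297. 219.] [541.  77.  46.]
scene sherd 0.54 [318. 211.] [605.  56.  55.]
scene sherd 0.49 [310. 294.] [ 431. -139.   11.]
scene sherd 0.45 [379. 225.] [743. -69.  13.]
scene eraser 0.59 [302. 198.] [597. 124.  59.]
scene eraser 0.21 [272. 151.] [650. 368.  51.]
scene loupe 0.52 [309. 225.] [549.  24.  64.]
scene mobile 0.95 [336. 324.] [ 431. -248.    7.]
scene pill_bottle 0.67 [275. 151.] [657. 364.  49.]
{'t': 0.9, 'joints': array([ 1.07643551e+00,  4.90898276e-01,  1.55892885e+00, -2.26778831e-05,
        1.09171616e+00, -1.05576257e-01]), 'qvel': array([-2.21518391e-03,  5.06345503e-04, -9.11641884e-04,  7.27210150e-05,
       -1.28905111e-03, -6.59642760e-04]), 'tau': array([ 5.92407719e-05, -6.12453318e+01, -2.58431500e+01,  6.92847837e-02,
        4.44400194e-02, -5.22090897e-05]), 'eef_pos': array([236.88121919, 578.36440382, 292.25206325]), 'tcp_rot': array([3.14154568e+00, 2.52158490e-05, 2.75281855e+00]), 'ft_force': array([-0.2020455, -0.0924677, -0.3687265]), 'moment': array([ 0.03305564, -0.04688713,  0.00583635]), 'grip_force': 0.0, 'opening': 1.0034072104197092}
```

View pics/top0.png

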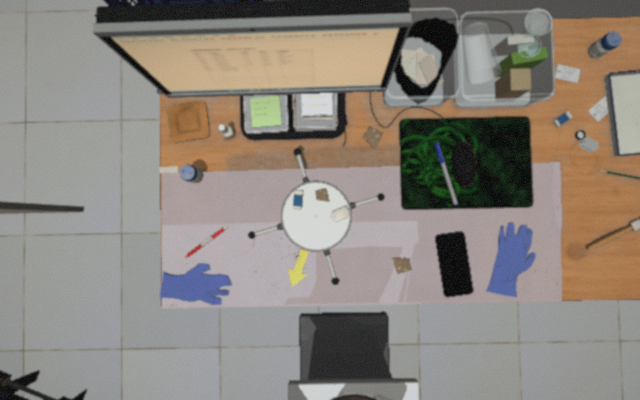

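View pics/scene0.png

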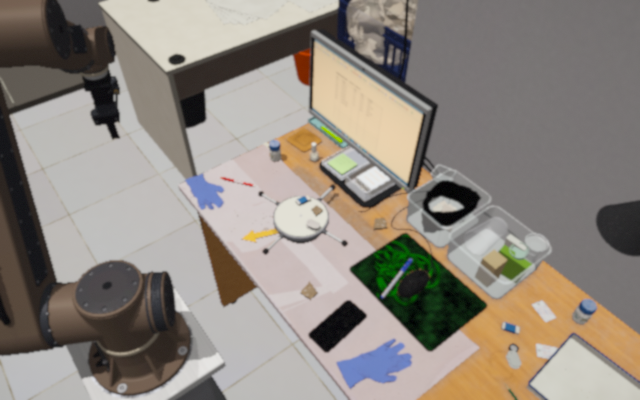

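```bash
cat > m.py <<'E'
from h import *
def measure(c,verbose=True):
    im=c["color"]; hsv=cv2.cvtColor(im,cv2.COLOR_RGB2HSV)
    K=c["camera_matrix"]; T=np.linalg.inv(c["world_to_cam"])
    v,u=np.mgrid[0:400,0:640]; d=c["z_map"]
    P=np.stack([(u-K[0,2])/K[0,0]*d,-(v-K[1,2])/K[1,1]*d,-d],-1)@T[:3,:3].T+T[:3,3]
    near=(np.hypot(P[...,0]-555,P[...,1]-85)<250)&(d>0)
    out={}
    # arrow: saturated yellow, low
    m=near&(hsv[...,0]>20)&(hsv[...,0]<35)&(hsv[...,1]>110)&(P[...,2]<25)
    out["arrow"]=np.array([world(c,a,b,5)[:2] for b,a in np.argwhere(m)])
    r=np.hypot(P[...,0]-555,P[...,1]-85)
    # balls: black
    m=near&(hsv[...,2]<70)&(r>120)&(r<190)
    n,l,s,ce=cv2.connectedComponentsWithStats(m.astype(np.uint8))
    out["balls"]=[(s[i,4],world(c,*ce[i],42)[:2]) for i in range(1,n) if s[i,4]>8]
    # sherd: brown on platter
    m=(r<80)&(hsv[...,0]>3)&(hsv[...,0]<22)&(hsv[...,1]>60)&(P[...,2]>35)
    n,l,s,ce=cv2.connectedComponentsWithStats(m.astype(np.uint8))
    i=1+np.argmax(s[1:,4]); 
    out["sherd"]=(s[i,4],ce[i],world(c,*ce[i],56)[:2],P[l==i][:,2].mean())
    return out
E
python3 - <<'E'
from m import *
for n in("top","scene"):
    c=dict(np.load(n+"0.npz")); o=measure(c)
    print(n,"sherd",o["sherd"]); 
    B=np.array([b[1] for b in o["balls"]]); print(np.c_[[b[0] for b in o["balls"]],B])
    if len(B)==4:
        ce=B.mean(0); D=B-ce; print("centre",ce,np.hypot(*D.T),np.degrees(np.arctan2(D[:,1],D[:,0])))
        a=o["arrow"]; m=a.mean(0); w=np.linalg.svd(a-m)[2][0]; dd=m-ce
        print("arrow n",len(a),m,"dir mean",np.degrees(np.arctan2(dd[1],dd[0])),"pca",np.degrees(np.arctan2(w[1],w[0])))
        s=o["sherd"][2]-ce; print("sherd",np.hypot(*s),np.degrees(np.arctan2(s[1],s[0])))
a=cv2.imread("pics/top0.png")[120:300,230:410]; b=cv2.imread("pics/scene0.png")[170:270,230:370]
cv2.imwrite("pics/crop.png",np.hstack([cv2.resize(a,(400,400),interpolation=2),cv2.resize(b,(400,286),interpolation=2)[:286] if 0 else cv2.copyMakeBorder(cv2.resize(b,(400,286)),0,114,0,0,0)]))
E
```

```text
top sherd (np.int32(90), array([321.8       , 194.71111111]), array([605.31609178,  66.13426307]), np.float64(53.848950400529674))
[[ 36.         711.2691447  122.33436454]
 [ 25.         599.04188694 -72.54745821]
 [ 22.         515.19370718 235.37859172]
 [ 26.         402.6332374   39.08810994]]
centre [557.03449406  81.06340199] [159.66095267 159.25111438 159.88692637 160.00522866] [  14.98055831  -74.70547724  105.17035592 -164.7912231 ]
arrow n 279 [430.54498317 128.1194789 ] dir mean 159.59401156478833 pca 159.73836729520477
sherd 50.53703461512948 -17.182116707692558
scene sherd (np.int32(43), array([316.58139535, 210.18604651]), array([604.11613371,  61.88891056]), np.float64(54.630452247609014))
[]
```

View pics/crop.png

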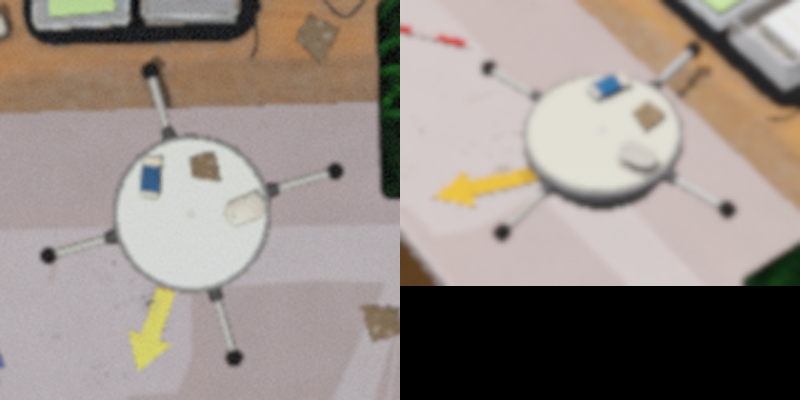

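Things that look like the sherd: on the platter (322,195), on the desk (401,264), and on the desk at the back (372,136). The one on the platter is the smallest and lies about 50 mm from the axis, so I choose it. The crop shows it at the platter's far side, with the eraser and loupe beside it.

The wheel centre is (557,81) with spokes at 15, 105, 195 and 285°. The sherd is at about -17° and the arrow at 159.7°. I'll turn about +177° counter-clockwise, in two 90° pushes on the near-left side.

jog_arm(
  motion=[
    [0,0,0,-43.6,-22.5,12,0],
    [0,0,0,-43.6,-22.5,12,0],
    [0,0,0,-43.6,-22.5,12,0],
    [0,0,0,-43.6,-22.5,12,0],
    [0,0,0,-43.6,-22.5,12,0],
    [0,0,0,-43.6,-22.5,12,0],
    [0,0,0,-43.6,-22.5,12,0],
    [0,0,0,-43.6,-22.5,12,0],
    [0,0,0,-43.6,-22.5,12,0],
    [0,0,0,-43.6,-22.5,12,0],
  ],
)

```text
t: 2.15
eef_pos: [556.1, 203.6, 172.0]
tcp_rot: [3.141, 0.0, 2.753]
ft_force: [0.4, 0.4, -0.1]
opening: 0.024
grip_force: 0.0
```

jog_arm(
  motion=[
    [0,0,10.5,0,0,0,0],
    [0,0,10.5,0,0,0,0],
    [0,0,10.5,0,0,0,0],
    [0,0,10.5,0,0,0,0],
    [0,0,10.5,0,0,0,0],
    [0,0,0,0,0,0,0],
  ],
)

```text
t: 2.9
eef_pos: [555.1, 204.9, 172.3]
tcp_rot: [3.141, -0.0, 1.838]
ft_force: [0.3, 0.5, 1.2]
opening: 0.004
grip_force: 0.0
```

jog_arm(
  motion=[
    [0,0,0,0,0,30,0],
    [0,0,0,0,0,30,0],
    [0,0,0,0,0,19,0],
    [0,0,0,0,0,0,0],
    [0,0,0,0,-4,0,0],
    [0,0,0,0,-4,0,0],
    [0,0,0,0,-3,0,0],
    [0,0,0,0,-2,0,0],
  ],
)

```text
t: 3.9
eef_pos: [542.4, 201.4, 93.6]
tcp_rot: [3.141, -0.0, 1.837]
ft_force: [0.3, 0.2, 0.0]
opening: 0.006
grip_force: 0.0
```

jog_arm(
  motion=[
    [0,0,-1.5,0.4,-3.2,0,0],
    [0,0,-3,0.7,-6.3,0,0],
    [0,0,-4.5,0.96,-9.5,0,0],
    [0,0,-4.5,0.96,-9.5,0,0],
    [0,0,-4.5,0.96,-9.5,0,0],
    [0,0,-4.5,0.96,-9.5,0,0],
    [0,0,-4.5,0.96,-9.5,0,0],
    [0,0,-4.5,0.96,-9.5,0,0],
    [0,0,-4.5,0.96,-9.5,0,0],
    [0,0,-4.5,0.96,-9.5,0,0],
  ],
)

```text
t: 5.15
eef_pos: [467.7, 162.6, 93.3]
tcp_rot: [3.141, 0.0, 2.547]
ft_force: [1.4, -0.5, -0.5]
opening: 0.007
grip_force: 0.4
```

```bash
python3 - <<'E'
from m import *
c=env.read_camera("top"); save(c,"t1.png"); o=measure(c); ce=np.array([557,81])
for n,b in o["balls"]: d=b-ce; print(n,b,np.hypot(*d),np.degrees(np.arctan2(d[1],d[0])))
print(o["sherd"], env.state()["ft_force"])
cv2.imwrite("pics/t1c.png",cv2.resize(cv2.imread("pics/t1.png")[120:300,230:410],(540,540),interpolation=2))
E
```

```text
33 [687.72672521 -12.15440942] 160.52171403852154 -35.47324937648157
23 [650.43583508 210.8010013 ] 159.93297100842864 54.25218491514707
11451 [273.50238157 224.92874677] 317.9408495367358 153.0835760785258
25 [464.25057181 -47.84943238] 158.75966948248652 -125.7473961253006
(np.int32(299), array([287.14046823, 248.18060201]), array([482.14249962, 149.39258812]), np.float64(335.7611662534559)) [-0.10431187 -0.00166076 -1.14345258]
```

View pics/t1c.png

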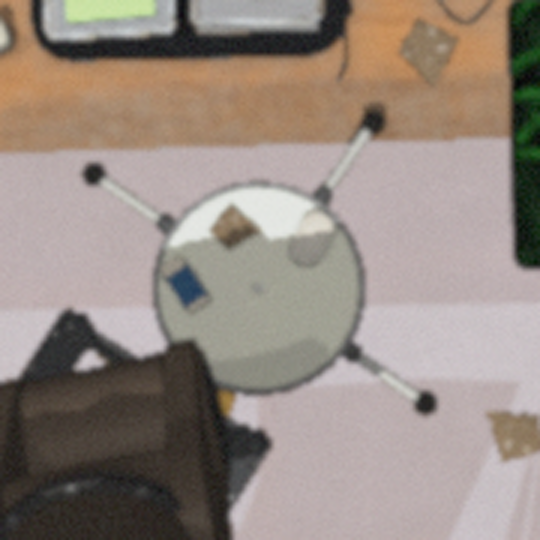

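The picture shows the wheel turned about 39.5°, with everything riding along (sherd at crop pixel 235,227). I'll keep pushing.

jog_arm(
  motion=[
    [0,0,-2.5,0.6,-5.3,0,0],
    [0,0,-4.5,0.96,-9.5,0,0],
    [0,0,-4.5,0.96,-9.5,0,0],
    [0,0,-4.5,0.96,-9.5,0,0],
    [0,0,-4.5,0.96,-9.5,0,0],
    [0,0,-4.5,0.96,-9.5,0,0],
    [0,0,-4.5,0.96,-9.5,0,0],
    [0,0,-4.5,0.96,-9.5,0,0],
    [0,0,-4.5,0.96,-9.5,0,0],
    [0,0,-4.5,0.96,-9.5,0,0],
  ],
)

```text
t: 6.45
eef_pos: [436.3, 79.1, 93.3]
tcp_rot: [3.141, 0.0, -2.987]
ft_force: [-0.5, 1.8, 0.0]
opening: 0.004
grip_force: 0.4
```

jog_arm(
  motion=[
    [0,0,-3,0.7,-6.3,0,0],
    [0,0,-1.5,0.4,-3.2,0,0],
    [0,0,0,0,0,0,0],
    [0,0,0,0,8,0,0],
    [0,0,0,0,4,0,0],
    [0,0,0,0,0,-40,0],
    [0,0,0,0,0,-40,0],
    [0,0,0,0,0,0,0],
  ],
)

```text
t: 7.45
eef_pos: [434.6, 81.9, 175.4]
tcp_rot: [-3.141, 0.005, -2.91]
ft_force: [-0.0, -0.9, -0.6]
opening: 0.008
grip_force: 0.0
```

```bash
python3 - <<'E'
from m import *
c=env.read_camera("top"); save(c,"t2.png"); o=measure(c); ce=np.array([557,81])
for n,b in o["balls"]: d=b-ce; print(n,b,np.hypot(*d),np.degrees(np.arctan2(d[1],d[0])))
print(o["sherd"], env.state()["ft_force"])
E
```

```text
32 [713.25096302 113.50061182] 159.5952794234873 11.750128213076193
26 [590.18775462 -74.8316161 ] 159.3264561626261 -77.97723373528756
23 [523.93464714 237.66967515] 160.12090641649695 101.91746277732622
7106 [268.74347489 102.38723567] 289.048850746286 175.75670606803374
(np.int32(94), array([295.46808511, 208.14893617]), array([575.10177245, 128.35587457]), np.float64(53.79453681771454)) [0.14872421 0.39804248 0.3916498 ]
```

jog_arm(
  motion=[
    [0,0,0,-30.4,18,0,0],
    [0,0,0,-30.4,18,0,0],
    [0,0,0,-30.4,18,0,0],
    [0,0,0,-30.4,18,0,0],
    [0,0,0,-30.4,18,0,0],
    [0,0,10.15,0,0,0,0],
    [0,0,10.15,0,0,0,0],
    [0,0,10.15,0,0,0,0],
    [0,0,10.15,0,0,0,0],
  ],
)

```text
t: 8.62
eef_pos: [560.8, 204.0, 171.4]
tcp_rot: [-3.14, -0.002, 2.658]
ft_force: [-0.3, -0.4, 0.8]
opening: 0.003
grip_force: 0.0
```

jog_arm(
  motion=[
    [0,0,10.15,0,0,0,0],
    [0,0,10.15,0,0,0,0],
    [0,0,10.15,0,0,0,0],
    [0,0,10.15,0,0,0,0],
    [0,0,10.15,0,0,0,0],
    [0,0,0,0,0,0,0],
    [0,0,0,0,0,0,0],
  ],
)

```text
t: 9.5
eef_pos: [561.1, 203.9, 172.4]
tcp_rot: [-3.14, -0.0, 1.782]
ft_force: [0.2, 0.6, -0.8]
opening: 0.005
grip_force: 0.0
```

jog_arm(
  motion=[
    [0,0,0,0,0,30,0],
    [0,0,0,0,0,30,0],
    [0,0,0,0,0,19,0],
    [0,0,0,0,0,0,0],
    [0,0,0,0,-4,0,0],
    [0,0,0,0,-4,0,0],
    [0,0,0,0,-3,0,0],
    [0,0,0,0,-2,0,0],
  ],
)

```text
t: 10.5
eef_pos: [548.5, 201.1, 94.6]
tcp_rot: [3.141, -0.0, 1.778]
ft_force: [-0.3, -0.2, -0.1]
opening: 0.009
grip_force: 0.0
```

jog_arm(
  motion=[
    [0,0,-1.5,0.4,-3.2,0,0],
    [0,0,-3,0.7,-6.3,0,0],
    [0,0,-4.5,0.96,-9.5,0,0],
    [0,0,-4.5,0.96,-9.5,0,0],
    [0,0,-4.5,0.96,-9.5,0,0],
    [0,0,-4.5,0.96,-9.5,0,0],
    [0,0,-4.5,0.96,-9.5,0,0],
    [0,0,-4.5,0.96,-9.5,0,0],
    [0,0,-4.5,0.96,-9.5,0,0],
    [0,0,-4.5,0.96,-9.5,0,0],
  ],
)

```text
t: 11.75
eef_pos: [471.7, 166.6, 94.4]
tcp_rot: [3.141, 0.0, 2.489]
ft_force: [0.9, 0.5, -1.2]
opening: 0.006
grip_force: 0.4
```

jog_arm(
  motion=[
    [0,0,-4.5,0.96,-9.5,0,0],
    [0,0,-4.5,0.96,-9.5,0,0],
    [0,0,-4.5,0.96,-9.5,0,0],
    [0,0,-4.5,0.96,-9.5,0,0],
    [0,0,-4.5,0.96,-9.5,0,0],
    [0,0,-4.5,0.96,-9.5,0,0],
    [0,0,-4.5,0.96,-9.5,0,0],
    [0,0,-4.5,0.96,-9.5,0,0],
    [0,0,-4,0.9,-8.4,0,0],
    [0,0,-2,0.4,-4.2,0,0],
  ],
)

```text
t: 13.0
eef_pos: [435.5, 87.3, 94.3]
tcp_rot: [3.141, 0.0, -3.063]
ft_force: [-0.2, 0.6, 0.7]
opening: 0.005
grip_force: 0.4
```

jog_arm(
  motion=[
    [0,0,0,0,0,0,0],
    [0,0,0,0,0,0,0],
  ],
)

```text
t: 13.25
eef_pos: [435.6, 87.7, 94.3]
tcp_rot: [3.142, 0.0, -3.066]
ft_force: [0.5, -0.3, -0.2]
opening: 0.006
grip_force: 0.0
```

```bash
cat > q.py <<'E'
from m import *
import sys
c=env.read_camera("top"); save(c,sys.argv[1]); o=measure(c); ce=np.array([557,81])
for n,b in o["balls"]: d=b-ce; print(n,np.hypot(*d),np.degrees(np.arctan2(d[1],d[0])))
d=o["sherd"][2]-ce; print(o["sherd"],np.degrees(np.arctan2(d[1],d[0])), env.state()["ft_force"])
E
python3 q.py t3.png
```

```text
34 159.860982592904 3.279722780112415
23 159.26079813671308 -86.59715137069965
20 160.10404172086558 93.30824000528926
89 141.40077302421236 -147.38823239750673
10579 311.1505189237463 173.77948787022294
(np.int32(85), array([305.49411765, 234.65882353]), array([512.76115121, 106.01525275]), np.float64(53.74857519212451)) 150.51362303623387 [ 0.43518824 -0.50597419  0.12095955]
```

jog_arm(
  motion=[
    [0,0,-2,0.4,-4.2,0,0],
    [0,0,-2.5,0.6,-5.3,0,0],
    [0,0,-2,0.4,-4.2,0,0],
    [0,0,-1,0.2,-2.1,0,0],
    [0,0,0,0,0,0,0],
    [0,0,0,0,6,0,0],
    [0,0,0,0,6,0,0],
    [0,0,0,0,0,-40,0],
    [0,0,0,0,0,-40,0],
  ],
)

```text
t: 14.42
eef_pos: [433.1, 84.0, 175.0]
tcp_rot: [3.141, -0.001, -2.934]
ft_force: [0.1, 0.1, 0.5]
opening: 0.003
grip_force: 0.0
```

jog_arm(
  motion=[
    [0,0,0,0,50,-30,0],
    [0,0,0,0,50,-30,0],
    [0,0,0,0,50,-30,0],
    [0,0,0,0,50,-20,0],
    [0,0,0,0,0,0,0],
  ],
)

```text
t: 15.05
eef_pos: [391.3, 282.0, 285.5]
tcp_rot: [3.141, 0.003, -2.93]
ft_force: [0.0, -0.2, -0.6]
opening: 0.007
grip_force: 0.0
```

```bash
python3 q.py t4.png; python3 - <<'E'
from m import *
cv2.imwrite("pics/t4c.png",cv2.resize(cv2.imread("pics/t4.png")[150:300,240:390],(600,600),interpolation=2))
# refine: sherd silhouette by difference from white platter, both frames
E
```

```text
35 159.78135407877772 10.19610163081354
24 159.43493684995215 -79.2402392342117
26 159.1912440123308 100.7032771783378
29 158.68952162873032 -169.5188760704139
279 263.72349981433905 133.5132910825258
313 363.263450764574 122.97514270519547
(np.int32(92), array([308.04347826, 235.92391304]), array([509.70093026, 100.11982096]), np.float64(53.634609081577885)) 157.98984086058124 [-0.45383488 -0.36437504 -0.47167467]
```

View pics/t4c.png

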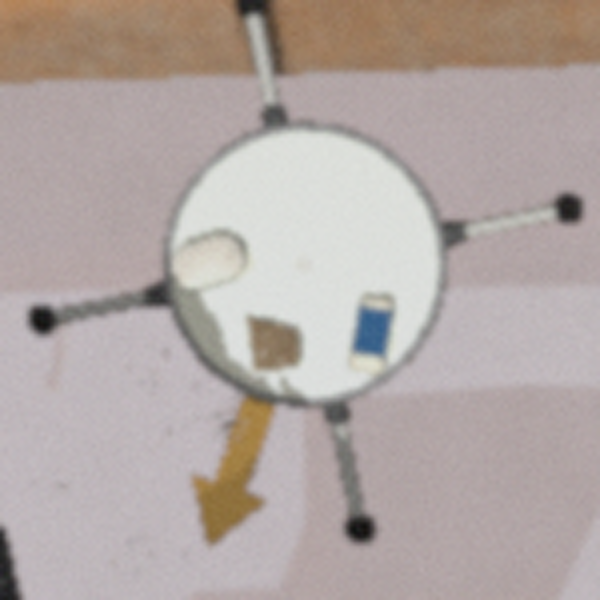

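The picture shows the sherd (crop pixel 275,343) nearly on the arrow's line, with everything still on the platter. I'll check the last degrees using the sherd's full outline.

```bash
python3 - <<'E'
from m import *
def outline(im,c,uv):
    g=cv2.resize(im[150:300,240:390],None,fx=6,fy=6,interpolation=2)
    hs=cv2.cvtColor(g,cv2.COLOR_RGB2HSV)
    m=((hs[...,2]<180)&(hs[...,1]>35)&(hs[...,0]<25)).astype(np.uint8)
    n,l,s,ce=cv2.connectedComponentsWithStats(m)
    k=[i for i in range(1,n) if 400<s[i,4]<15000]
    p=[(uv[0]-240)*6,(uv[1]-150)*6]; i=min(k,key=lambda i:np.hypot(*(ce[i]-p)))
    pts=np.array([world(c,a/6+240-.42,b/6+150-.42,56)[:2] for b,a in np.argwhere(l==i)])
    return pts
ce=np.array([557,81.])
o0=None
for f,uv in(("top0",(322,195)),("t4",(308,236))):
    c=dict(np.load("top0.npz")); im=cv2.imread(f"pics/{f}.png")[:,:,::-1].copy(); c["color"]=im
    p=outline(im,c,uv); 
    if f=="t4":
        # arrow: saturated, dimmer here
        a=measure(c)["arrow"]; m=a.mean(0); w=np.linalg.svd(a-m)[2][0]
        print("arrow",len(a),np.degrees(np.arctan2(*(m-ce)[::-1])),np.degrees(np.arctan2(*w[::-1])))
    r=cv2.minAreaRect(p.astype(np.float32)); d=p.mean(0)-ce; b=np.array(r[0])-ce
    an=lambda d:np.degrees(np.arctan2(d[1],d[0]))
    print(f,len(p),"centroid",np.hypot(*d),an(d),"rect",r[1],np.hypot(*b),an(b))
E
```

```text
top0 4315 centroid 50.718881264264304 -17.23659847101937 rect (30.117271423339844, 26.773910522460938) 49.24834212871666 -16.902045174009796
arrow 1 -81.5850072201888 0.0
t4 4462 centroid 50.83137542395504 157.53243327041204 rect (28.409820556640625, 28.71567153930664) 50.30204732245552 157.53205768941027
```

jog_arm(
  motion=[
    [0,0,0,0,-50,20,0],
    [0,0,0,0,-50,30,0],
    [0,0,0,0,-50,30,0],
    [0,0,0,0,-50,30,0],
    [0,0,0,0,0,0,0],
    [0,0,0,0,0,40,0],
    [0,0,0,0,0,40,0],
    [0,0,0,0,0,0,0],
  ],
)

```text
t: 16.1
eef_pos: [432.3, 83.5, 92.8]
tcp_rot: [3.141, -0.005, -2.935]
ft_force: [0.4, 0.3, 0.1]
opening: 0.007
grip_force: 0.0
```

jog_arm(
  motion=[
    [0,0,-1,0,-4,0,0],
    [0,0,0,0,-4,0,0],
    [0,0,0,0,-3,0,0],
    [0,0,0,0,-2,0,0],
    [0,0,0,0,-2,0,0],
    [0,0,0,0,-0.7,0,0],
    [0,0,0,0,0,0,0],
    [0,0,0,0,0,0,0],
  ],
)

```text
t: 17.1
eef_pos: [436.8, 68.1, 94.1]
tcp_rot: [3.142, -0.0, -2.917]
ft_force: [-0.8, -0.2, 0.2]
opening: 0.004
grip_force: 0.0
```

jog_arm(
  motion=[
    [0,0,0,0,6,0,0],
    [0,0,0,0,6,0,0],
    [0,0,0,0,0,-40,0],
    [0,0,0,0,0,-40,0],
    [0,0,0,0,50,-30,0],
    [0,0,0,0,50,-30,0],
    [0,0,0,0,50,-30,0],
    [0,0,0,0,50,-20,0],
    [0,0,0,0,0,0,0],
  ],
)

```text
t: 18.23
eef_pos: [388.6, 277.6, 285.5]
tcp_rot: [3.141, 0.003, -2.913]
ft_force: [0.3, 0.1, -1.2]
opening: 0.005
grip_force: 0.0
```

```bash
python3 q.py t5.png; python3 - <<'E'
from m import *
cv2.imwrite("pics/t5c.png",cv2.resize(cv2.imread("pics/t5.png")[150:300,240:390],(600,600),interpolation=2))
E
```

```text
34 159.85561122095402 12.072799355684793
26 159.62899061789844 -77.53138040761112
24 159.92573465021317 102.52107972207222
30 159.09769792216974 -167.97350194657886
308 262.7709725011576 134.85683799236588
536 363.45121744121656 124.29488801300266
(np.int32(96), array([308.55208333, 236.08333333]), array([509.30688187,  98.93994086]), np.float64(64.06250670706412)) 159.38602630973716 [ 0.24231099 -0.60618564 -0.36461997]
```

View pics/t5c.png

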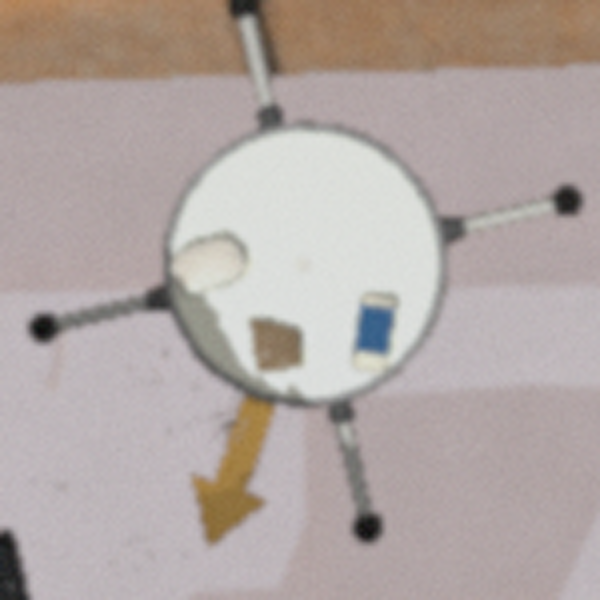

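```bash
python3 -c "
from cell import env
print(env.job_done())"
```

```text
the job is handed in; nothing more can be done
None
```

The brown sherd now lies over the arrow's line on the arrow's side (measured at about 159.4°, arrow at about 159.7°). I pushed only the spokes, everything stayed on the platter, and I handed the job in at about 18 s; no verdict came back.

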